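# Check off a packed kit at the pick trays

### The arm

A 6-joint arm with a two-finger parallel gripper is mounted at the origin on the work surface. World frame = base frame: x ahead of the robot, y to its left, z up, the work surface at z = 0. Lengths are in m, angles in rad, forces in N, time in s.
With the tool pointing down it reaches from about 0.275 to 0.825 m from the base axis. Payload 4.9 kg.
Tool frame: the origin (TCP) lies midway between the tips of the shut fingers; the grasp point (between the pads) lies 19 mm behind it (bot.grip_depth is the distance from the TCP to the grasp point, in m); y points along the fingers, x is the direction in which the jaws open and shut, and the axes are right-handed (so a half turn about y gives the same grasp; the last joint's range is limited). The gripper opens to 85 mm and grips with 20 to 120 N. Pads are 22 mm wide; open, the fingers measure 114 mm over their backs; the gripper's body (76 mm by 85 mm) begins 54 mm behind the grasp point. The pads swing forward as they close: fully open they stand 13 mm farther back than shut.
Start: joints at [1.173, 0.326, -0.193, 1.052, 0, 1.437], TCP at [0.143, 0.531, 0.207] pointing down, gripper open.
Joint ranges: [-2.65, 2.65], [-0.97, 1.79], [-1.3, 1.35], [-1.93, 2.1], [-1.47, 1.37], [-3.14, 3.14]. Speed limits (rad/s): [2.57, 2.57, 3.14, 3.14, 3.14, 3.14].

### API

Orientations are given as a unit quaternion [w, x, y, z].
In Python, from cell import bot gives the robot as it stands. Calls block until the motion is done:
- bot.move_pose(position, orientation): joint-space move of the TCP to a pose.
- bot.move_linear(position, speed=0.15, rotation=None, until_force=None): straight line of the TCP; rotation=None keeps the orientation; speed is the mean speed in m/s. With until_force (N) it stops when the force on the tool has changed by that much, and returns True; else False.
- bot.goto_joints(angles): joint-space move.
- bot.set_gripper(opening, grasp_force=None): opening from 0.0 (shut) to 1.0 (fully open); grasp_force is the grip in N (None keeps the last); returns when the fingers have stopped.
- bot.wait(seconds).
- bot.solve_ik(position, orientation): joint angles nearest the present ones, or None.
- bot.camera(name): name is "side" or "top" or "wrist"; returns the picture (384x512x3 uint8, red, green, blue); there is no depth.
- bot.calibration(name): a dict with "mtx" (3x3 intrinsics, pixels), "extrinsics" (4x4, takes a point from world to camera coordinates); the wrist camera has in their place "hand_eye" (4x4, takes a point from camera to tool coordinates, whose origin is the TCP and whose axes are the tool frame's). Camera axes: x right, y down, z forward; pixel columns grow to the right and rows downward; lengths in m; the calibration is good to about 2 mm. The wrist camera is an equidistant fisheye: a pixel r from the principal point sees the ray r / f radians off the axis. A picture is of the moment at which its call begins: read the wrist's pose just before it. calibration takes no time and is no camera call.
A pose or a line that the arm cannot do raises bot.PlanningError and nothing moves.
- bot.close_job(): hands the job in, once; it reports no verdict.
Trained networks look in the newest picture that a camera, given by its name, has taken for a name from the list of things; names that differ only in an ending like _2 or _b are one class to them, and where a whole thing is asked for, a point or a joint stands for the part that bears it (a point fixed in the world has none). Each returns a list of dicts, best first, with "confidence" (0 to 1); they miss things now and then, are a little off and sometimes report something else, mostly with a low value. They report only what shows in the picture. A call takes as long as a camera call. They do not tell look-alikes from the thing itself.
- bot.search_frame(camera, thing): "bbox" ([left, top, width, height] in pixels, round what is visible of it).
Readings, each from a call of its own:
- bot.read_clock(): time.
- bot.read_joint_positions(): joint angles.
- bot.read_joint_vel(): joint speeds.
- bot.read_joint_efforts(): joint torques, N m.
- bot.read_position(): TCP position.
- bot.read_tool_rot(): TCP orientation.
- bot.read_ft_force(): force on the tool from outside, world axes, zero at the start.
- bot.read_moment(): the same for the moment, N m.
- bot.read_gripper_width(): opening from 0.0 (shut) to 1.0 (fully open).
Only numpy, scipy, OpenCV 4.12 (cv2) and the standard library are available. Lean on these libraries where they do the work, as an engineer would, in place of code of your own. Each camera call takes 0.05 s, during which the arm holds its last target.

### The job

The kit is packed, so check off its parts: with a fingertip, gently press down the orange check button on the tray of white dropper bottles first, then the one on the tray of blue cartons, and last the one on the tray of red-banded tins, so that all three buttons stay down. Touch them lightly, never harder than 20 N, leave the trays standing where they are, and do not knock, move or pick up the two loose bottles and the loose tin standing in front of them.

Things in the scene. Friction and masses are not known exactly. Their poses are not given: they have to be found in the camera images.
- bottles_tray: Grey plastic pick tray full of white plastic dropper bottles (nine, white pointed nozzles, tops 85 mm above the table). Loose on the table, 0.9 kg, 200 mm (its x) by 130 mm (its y). Origin: centre of its underside; z up. Its -x end, turned roughly to the robot, is a solid ledge 66 mm deep and 42 mm high with the tray's round orange check button in its middle, 67 mm from the origin along -x; behind it is the bin with walls 50 mm high, starting at x = -34 mm.
- bottles_button_top (a point): Centre of the top face of the orange check button on the bottles tray: an upright round plunger 36 mm across with a flat top about 28 mm across, in a black rubber collar 50 mm across that stands 6 mm above the ledge. The button's top is 20 mm above the ledge (62 mm above the table) when up and 8 mm above it (2 mm above the collar) when fully down. The point moves with the button.
- bottles_button (a joint): How far the check button of the bottles tray is pressed, m: 0 fully up, 0.012 fully down; pressed on beyond that, the rubber collar yields about 1 mm for every 3 N above 4 N, by 6 mm at most, and comes back; starts between 0 and 0.0015. Straight down; it slides with about 3 N of friction (more when pushed fast), has no return spring and stays where it is left.
- cartons_tray: Grey plastic pick tray full of blue cartons with a white band (four on edge, tops up to 73 mm above the table). Loose on the table, 0.9 kg, 200 mm (its x) by 130 mm (its y). Origin: centre of its underside; z up. Its -x end, turned roughly to the robot, is a solid ledge 66 mm deep and 42 mm high with the tray's round orange check button in its middle, 67 mm from the origin along -x; behind it is the bin with walls 50 mm high, starting at x = -34 mm.
- cartons_button_top (a point): Centre of the top face of the orange check button on the cartons tray: an upright round plunger 36 mm across with a flat top about 28 mm across, in a black rubber collar 50 mm across that stands 6 mm above the ledge. The button's top is 20 mm above the ledge (62 mm above the table) when up and 8 mm above it (2 mm above the collar) when fully down. The point moves with the button.
- cartons_button (a joint): How far the check button of the cartons tray is pressed, m: 0 fully up, 0.012 fully down; pressed on beyond that, the rubber collar yields about 1 mm for every 3 N above 4 N, by 6 mm at most, and comes back; starts between 0 and 0.0015. Straight down; it slides with about 3 N of friction (more when pushed fast), has no return spring and stays where it is left.
- tins_tray: Grey plastic pick tray full of round steel tins with a red band (eight in two layers, tops 74 mm above the table). Loose on the table, 0.9 kg, 200 mm (its x) by 130 mm (its y). Origin: centre of its underside; z up. Its -x end, turned roughly to the robot, is a solid ledge 66 mm deep and 42 mm high with the tray's round orange check button in its middle, 67 mm from the origin along -x; behind it is the bin with walls 50 mm high, starting at x = -34 mm.
- tins_button_top (a point): Centre of the top face of the orange check button on the tins tray: an upright round plunger 36 mm across with a flat top about 28 mm across, in a black rubber collar 50 mm across that stands 6 mm above the ledge. The button's top is 20 mm above the ledge (62 mm above the table) when up and 8 mm above it (2 mm above the collar) when fully down. The point moves with the button.
- tins_button (a joint): How far the check button of the tins tray is pressed, m: 0 fully up, 0.012 fully down; pressed on beyond that, the rubber collar yields about 1 mm for every 3 N above 4 N, by 6 mm at most, and comes back; starts between 0 and 0.0015. Straight down; it slides with about 3 N of friction (more when pushed fast), has no return spring and stays where it is left.
- loose_white: Bystander: one loose white dropper bottle standing up, 30 mm across, 80 mm high, 45 g. Origin: centre of its underside; z up.
- loose_amber: Bystander: one loose amber bottle with a black cap standing up, 32 mm across, 72 mm high, 80 g. Origin: centre of its underside; z up.
- loose_tin: Bystander: one loose round steel tin with a red band, 52 mm across, 34 mm high, 120 g. Origin: centre of its underside; z up.
Not all that is in view belongs to the job. Leave any pink look-alike of the cartons_tray alone. What is shaped like the bottles_tray but green is not meant.

How it is judged:
On the way, in this order (a step that is already met when the one before it is completed fails the run):
1. the button of the dropper-bottle tray is pressed down by a finger, the other two still up (value of joint bottles_button above 0.008 m and value of joint each of cartons_button, tins_button below 0.004 m and contact force between the fingers and bottles_tray above 0.3 N), for 0.02 s.
2. then the button of the carton tray is pressed down by a finger, the tins' still up (value of joint each of bottles_button, cartons_button above 0.008 m and value of joint tins_button below 0.004 m and contact force between the fingers and cartons_tray above 0.3 N), for 0.02 s.
3. then the button of the tin tray is pressed down by a finger (value of joint each of bottles_button, cartons_button, tins_button above 0.008 m and contact force between the fingers and tins_tray above 0.3 N), for 0.02 s.
At the end, for the whole second after the job is handed in: All three buttons are pressed at least 8 of their 12 mm and stay there; trays and bystanders stand upright and at rest within 20 mm of where they started (value of joint each of bottles_button, cartons_button, tins_button above 0.008 m and distance of each of bottles_tray, cartons_tray, tins_tray, loose_white, loose_amber, loose_tin from where it was at the start of the episode below 0.02 m and angle between each of bottles_tray, cartons_tray, tins_tray's own z axis and vertical below 0.1 rad and angle between each of loose_white, loose_amber, loose_tin's own z axis and vertical below 0.15 rad and linear speed of each of loose_white, loose_amber, loose_tin, bottles_tray, cartons_tray, tins_tray below 0.02 m/s); the robot touches nothing.
It fails at once if the carton button is pressed (over 4 mm) before the bottle button is down (not (value of joint cartons_button below 0.004 m) and not (value of joint bottles_button above 0.008 m)).
It fails at once if the tin button is pressed (over 4 mm) before the carton button is down (not (value of joint tins_button below 0.004 m) and not (value of joint cartons_button above 0.008 m)).
It fails at once if a tray or its button is pushed harder than 20 N (contact force between any of the fingers, the arm and bottles_tray above 20 N or contact force between any of the fingers, the arm and cartons_tray above 20 N or contact force between any of the fingers, the arm and tins_tray above 20 N).
It fails at once if a tray is lifted, tipped or shoved (over 20 mm) (height (world z) of any of bottles_tray, cartons_tray, tins_tray above 0.01 m or distance of any of bottles_tray, cartons_tray, tins_tray from where it was at the start of the episode above 0.02 m or angle between any of bottles_tray, cartons_tray, tins_tray's own z axis and vertical above 0.1 rad).
It fails at once if a loose bottle or the loose tin is lifted, knocked over or moved over 20 mm (height (world z) of any of loose_white, loose_amber, loose_tin above 0.01 m or distance of any of loose_white, loose_amber, loose_tin from where it was at the start of the episode above 0.02 m or angle between any of loose_white, loose_amber, loose_tin's own z axis and vertical above 0.3 rad).
It also fails if it takes over 54 s, if anything falls off the work surface, if the arm or the gripper's body presses on something with over 40 N, if the wrist force passes 120 N, or if a joint passes its speed limit or range.

## Working session

There is one attempt and no reset: what is moved stays moved. The work goes in short steps, each a Python script; the robot and the scene stay as the last script left them, time stands still between calls to the robot, and variables do not carry over. Pictures are saved under pics/ and viewed, and the job is handed in when it is done.

```bash
mkdir -p pics; ls; python3 - <<'E'
from cell import bot
import cv2,numpy as np
for c in ["side","top","wrist"]:
    im=bot.camera(c); cv2.imwrite(f"pics/{c}0.png",im[:,:,::-1])
    k=bot.calibration(c); print(c,{a:np.round(b,4).tolist() for a,b in k.items() if hasattr(b,'shape') or isinstance(b,list)},k.keys())
print(bot.read_clock(),bot.read_position(),bot.read_tool_rot())
E
```

```text
pics
side {'mtx': [[354.992, 0.0, 251.8188], [0.0, 354.992, 190.6715], [0.0, 0.0, 1.0]], 'extrinsics': [[-0.9447, -0.3279, 0.0031, 0.4418], [-0.2284, 0.6511, -0.7238, 0.1499], [0.2353, -0.6845, -0.69, 0.8458], [0.0, 0.0, 0.0, 1.0]]} dict_keys(['mtx', 'extrinsics'])
top {'mtx': [[399.6353, 0.0, 254.4135], [0.0, 399.6353, 190.898], [0.0, 0.0, 1.0]], 'extrinsics': [[0.0236, -0.9997, -0.0024, 0.024], [-0.9939, -0.0232, -0.1076, 0.4685], [0.1075, 0.0049, -0.9942, 1.1362], [0.0, 0.0, 0.0, 1.0]]} dict_keys(['mtx', 'extrinsics'])
wrist {'mtx': [[297.3186, 0.0, 251.6103], [0.0, 297.3186, 189.4794], [0.0, 0.0, 1.0]], 'hand_eye': [[1.0, 0.0009, 0.0011, -0.0001], [-0.0008, -0.3107, 0.9505, -0.166], [0.0013, -0.9505, -0.3107, 0.0797], [0.0, 0.0, 0.0, 1.0]]} dict_keys(['mtx', 'hand_eye'])
0.15 [0.14319939 0.53054325 0.20666076] [-0.56118839  0.56163789  0.42947696 -0.43032548]
```

View images.

View pics/top0.png

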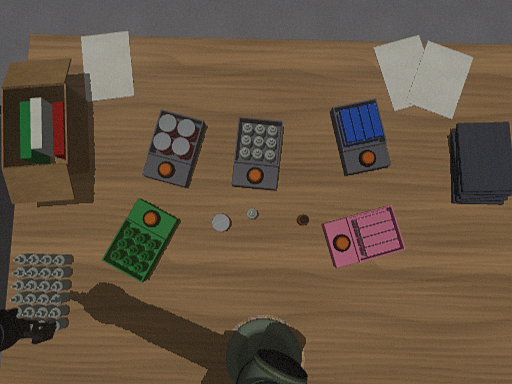

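View pics/side0.png

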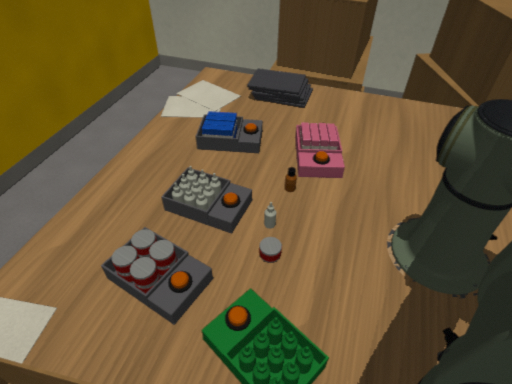

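View pics/wrist0.png

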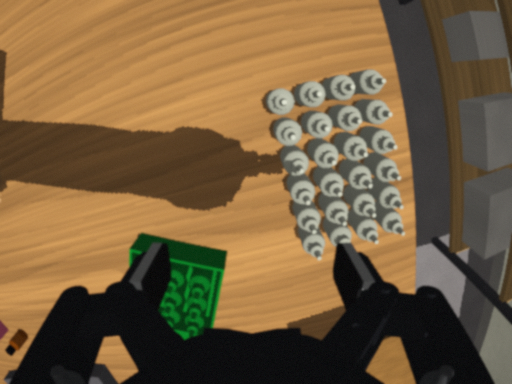

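The top view has three grey trays: tins with its button at (166,170), dropper bottles with its button at (255,175) and blue cartons with its button at (368,158). The decoys are the green tray, button at (151,218), and the pink tray, button at (342,243). The grey trays fit the description. I'll confirm that in an enlarged crop and locate the buttons.

```bash
cat > h.py <<'E'
import cv2,numpy as np
def ray(k,uv):
    E=np.array(k['extrinsics']);R=E[:3,:3];t=E[:3,3]
    return -R.T@t, R.T@np.linalg.inv(np.array(k['mtx']))@np.array([uv[0],uv[1],1.])
def atz(k,uv,z):
    c,d=ray(k,uv); return c+d*(z-c[2])/d[2]
def proj(k,p):
    E=np.array(k['extrinsics']); q=np.array(k['mtx'])@(E[:3,:3]@p+E[:3,3]); return q[:2]/q[2]
def blobs(im):
    h=cv2.cvtColor(im,cv2.COLOR_RGB2HSV)
    m=cv2.inRange(h,(5,190,110),(14,255,255))
    n,_,s,c=cv2.connectedComponentsWithStats(m)
    return [(c[i],s[i]) for i in range(1,n) if s[i,4]>30]
E
python3 - <<'E'
from cell import bot
from h import *
for c in ["top","side"]:
    im=cv2.imread(f"pics/{c}0.png")[:,:,::-1].copy(); k=bot.calibration(c)
    for b,s in blobs(im): print(c,b.round(1),s,atz(k,b,0.058 if c=='top' else .056).round(4))
im=cv2.imread("pics/top0.png")[90:260,95:415]
cv2.imwrite("pics/crop.png",cv2.resize(im,None,fx=2.5,fy=2.5,interpolation=cv2.INTER_CUBIC))
E
```

```text
top [367.9 157.2] [363 152  11  11  99] [ 0.5684 -0.286   0.058 ]
top [164.5 168.5] [160 164  11  11  85] [0.5223 0.2919 0.058 ]
top [254.4 174.6] [249 170  12  11  80] [0.5109 0.036  0.058 ]
top [149.4 218.2] [144 213  11  11  91] [0.3803 0.3275 0.058 ]
top [342.2 242.6] [337 237  12  12  99] [ 0.3253 -0.2128  0.058 ]
side [250.6 126.3] [246 124  10   6  46] [ 0.5707 -0.2842  0.056 ]
side [321.5 154.7] [316 151  12   8  70] [ 0.3278 -0.2134  0.056 ]
side [230.1 197.2] [224 193  13   9 100] [0.5132 0.0374 0.056 ]
side [178.9 278.4] [171 272  17  14 191] [0.5247 0.2932 0.056 ]
side [237.3 314.8] [229 307  18  17 244] [0.3832 0.3278 0.056 ]
```

View pics/crop.png

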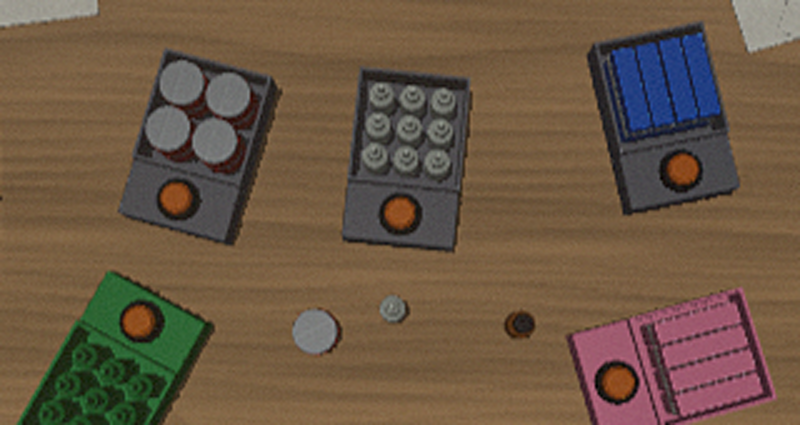

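The crop shows the three grey trays, with tins on the left, white bottles in the centre and blue cartons on the right. Side and top views agree to about 3 mm. Next I'll shut the gripper, hover over the bottle button and check with the wrist camera.

```bash
cat >> h.py <<'E'
from scipy.spatial.transform import Rotation as Ro
B=dict(b=(0.512,0.037),c=(0.5695,-0.285),t=(0.5235,0.2925))
Q0=np.array([-0.56118839,0.56163789,0.42947696,-0.43032548])
def ori(p):
    a=np.arctan2(p[1],p[0])-np.arctan2(.53054,.1432)
    r=Ro.from_euler('z',a)*Ro.from_quat(Q0[[1,2,3,0]]); x=r.as_quat(); return np.r_[x[3],x[:3]]
def wrist_atz(k,p,q,uv,z):
    f=k['mtx'][0][0]; d=np.array([uv[0]-k['mtx'][0][2],uv[1]-k['mtx'][1][2]]); r=np.hypot(*d); th=r/f
    v=np.r_[np.sin(th)*d/r,np.cos(th)]; H=np.array(k['hand_eye'])
    R=Ro.from_quat(np.array(q)[[1,2,3,0]]).as_matrix()
    c=p+R@H[:3,3]; w=R@H[:3,:3]@v; return c+w*(z-c[2])/w[2]
def look(bot,name):
    p=bot.read_position();q=bot.read_tool_rot();im=bot.camera("wrist");cv2.imwrite(f"pics/{name}.png",im[:,:,::-1])
    k=bot.calibration("wrist")
    for b,s in blobs(im): print(b.round(1),s,wrist_atz(k,p,q,b,.060).round(4))
E
python3 - <<'E'
from cell import bot
from h import *
print(Ro.from_quat(Q0[[1,2,3,0]]).as_matrix().round(2))
bot.set_gripper(0.0); print(bot.read_clock(),bot.read_gripper_width())
p=B['b']; bot.move_pose([p[0],p[1],0.18],ori(p)); print(bot.read_clock(),bot.read_position(),bot.read_joint_positions(),bot.read_ft_force())
look(bot,'wb')
E
```

```text
[[ 0.26 -0.   -0.97]
 [ 0.97 -0.    0.26]
 [-0.   -1.    0.  ]]
0.9167 -0.0018477864623492695
3.125 [0.51193286 0.03780918 0.18002276] [-7.03629512e-02  2.80702258e-01 -3.29772649e-01  9.61705565e-01
  3.26666819e-04  1.42703855e+00] [ 0.52656821  0.65398141 -0.18555889]
[253.5 173.6] [237 159  34  32 789] [0.5136 0.041  0.06  ]
[149.4 270.7] [138 263  23  20 191] [ 0.3988 -0.0867  0.06  ]
```

View pics/wb.png

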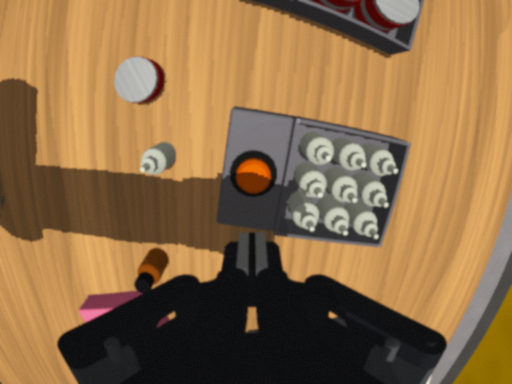

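The wrist view confirms the bottle tray's button at (253,174), and the estimates agree to about 4 mm. I'll turn the hand 90° so its wide side stays clear of the upright bottles, then press gently.

```bash
cat >> h.py <<'E'
def rot(q,a):
    r=Ro.from_euler('z',a)*Ro.from_quat(np.array(q)[[1,2,3,0]]); x=r.as_quat(); return np.r_[x[3],x[:3]]
def press(bot,p):
    bot.move_linear([p[0],p[1],0.075],speed=0.08); print('above',bot.read_position().round(4),bot.read_ft_force().round(2))
    s=bot.move_linear([p[0],p[1],0.0485],speed=0.015,until_force=9)
    print('pressed',s,bot.read_position().round(4),bot.read_ft_force().round(2),bot.read_clock())
    bot.move_linear([p[0],p[1],0.18],speed=0.1)
    print('up',bot.read_ft_force().round(2),bot.read_clock())
E
python3 - <<'E'
from cell import bot
from h import *
p=(0.513,0.039)
for a in (np.pi/2,-np.pi/2):
    print(a,bot.solve_ik([*p,0.18],rot(ori(p),a)))
q=rot(ori(p),np.pi/2); j=bot.solve_ik([*p,.18],q)
if j is None or abs(j[5])>1.2: q=rot(ori(p),-np.pi/2)
bot.move_pose([*p,.18],q); print(bot.read_joint_positions().round(3),bot.read_ft_force().round(2),bot.read_clock())
look(bot,'wb2')
E
```

```text
1.5707963267948966 [-0.06679866  0.28186661 -0.32821648  0.96074559 -0.00135758 -0.1425194 ]
-1.5707963267948966 [-6.85455669e-02  2.81587615e-01 -3.28604316e-01  9.60574418e-01
  1.35763561e-03  2.99732634e+00]
[-0.066  0.282 -0.328  0.961 -0.001 -0.142] [-0.28  0.34 -0.13] 4.575
[45.8  9.9] [ 35   0  24  23 420] [ 0.3324 -0.2074  0.06  ]
[130.1  52.9] [116  39  22  28 230] [ 0.394  -0.0908  0.06  ]
[493.3  94.4] [485  80  18  29 395] [0.3836 0.3225 0.06  ]
[249.9 175.1] [235 159  30  33 779] [0.5119 0.0375 0.06  ]
[454.1 200.8] [444 188  21  27 450] [0.5222 0.2882 0.06  ]
[ 11.5 201.9] [  3 190  18  25 337] [ 0.569  -0.2783  0.06  ]
```

View pics/wb2.png

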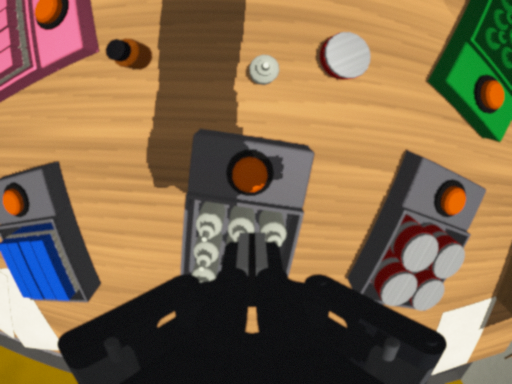

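The wrist view puts the bottle button at (250,175), which is x, y of about (0.512, 0.038). All estimates agree, so I'll press.

```bash
python3 - <<'E'
from cell import bot
from h import *
press(bot,(0.5125,0.0383)); look(bot,'wb3')
E
```

```text
above [0.513  0.0383 0.0755] [-1.12 -0.58 -0.06]
pressed False [0.5125 0.0383 0.0486] [ 0.32  0.34 -0.97] 8.0083
up [ 0.76 -0.57 -0.66] 9.475
[46.3 10.1] [ 36   0  23  24 433] [ 0.3319 -0.207   0.06  ]
[130.7  53.8] [116  40  23  28 229] [ 0.3939 -0.0908  0.06  ]
[493.9  95.4] [486  82  18  28 387] [0.3836 0.3223 0.06  ]
[250.8 176.5] [236 161  30  33 786] [0.512  0.0375 0.06  ]
[454.7 201.9] [444 189  22  27 444] [0.5222 0.2882 0.06  ]
[ 11.7 203. ] [  3 191  19  25 340] [ 0.569  -0.2783  0.06  ]
```

View pics/wb3.png

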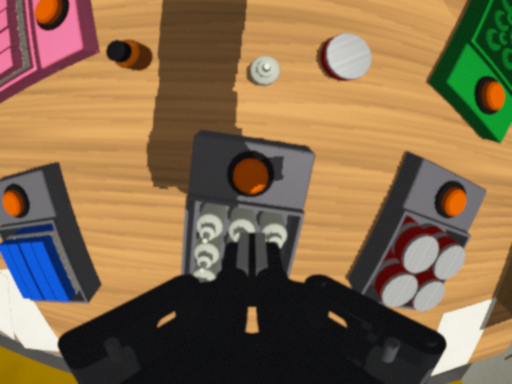

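The force stayed near zero and the wrist picture looks unchanged, so the tip never reached the button. I'll check where the tip really is from the side camera.

```bash
python3 - <<'E'
from cell import bot
from h import *
k=bot.calibration('wrist');H=np.linalg.inv(np.array(k['hand_eye']))
for n,P in dict(tcp=[0,0,0],back=[0,-.019,0]).items():
    v=H[:3,:3]@np.array(P)+H[:3,3]; th=np.arccos(v[2]/np.linalg.norm(v)); d=v[:2]/np.hypot(*v[:2])
    print(n,k['mtx'][0][2]+297.3*th*d[0],k['mtx'][1][2]+297.3*th*d[1])
bot.move_linear([.5125,.0383,.064],speed=.1)
print(bot.read_position(),bot.read_ft_force(),bot.read_gripper_width(),bot.read_tool_rot())
out=[]
for c,(u,v) in dict(side=(230,195),top=(255,172)).items():
    im=bot.camera(c); kk=bot.calibration(c); 
    pr=[proj(kk,np.array(P)) for P in ([.5125,.0383,.064],[.5125,.0383,.062])]; print(c,pr)
    cr=cv2.resize(im[v-50:v+50,u-50:u+50,::-1],(400,400),interpolation=cv2.INTER_CUBIC)
    q=(pr[0]-[u-50,v-50])*4; cv2.circle(cr,(int(q[0]),int(q[1])),4,(255,255,0),1); out.append(cr)
cv2.imwrite('pics/low.png',np.hstack(out)); look(bot,'wlow')
E
```

```text
tcp 251.3750125216856 228.558899682679
back 251.36001514599783 243.18501095680256
[0.51307706 0.03827433 0.06457926] [ 0.58662836 -0.22501814  0.88139081] 0.0011094862060631707 [ 0.48010486 -0.48131844 -0.51845212  0.51868997]
side [array([230.12266921, 195.22591821]), array([230.15354711, 195.7915744 ])]
top [array([253.58318765, 173.6702776 ]), array([253.58633239, 173.77671271])]
[69.8 36.1] [ 50  15  32  42 573] [ 0.3955 -0.0872  0.06  ]
[249.1 216.5] [ 224  195   52   46 1715] [0.5071 0.0363 0.06  ]
[508.7 248. ] [505 235   7  24 122] [0.5272 0.2755 0.06  ]
```

View pics/low.png

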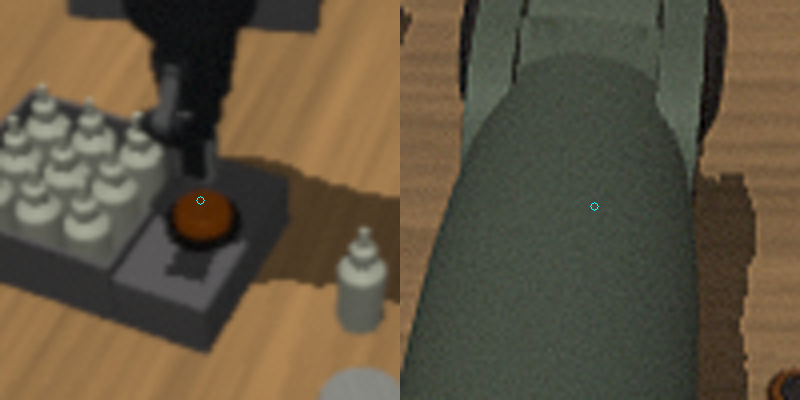

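View pics/wlow.png

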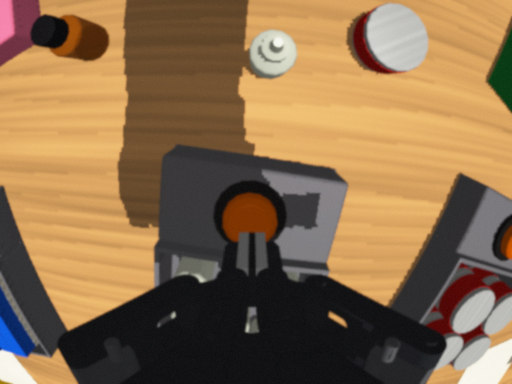

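```bash
python3 - <<'E'
from cell import bot
from h import *
out=[]
im=bot.camera('side'); cv2.imwrite('pics/side1.png',im[:,:,::-1])
a=cv2.imread('pics/side0.png');b=im[:,:,::-1]
out=[cv2.resize(x[160:235,195:270],(400,400),interpolation=cv2.INTER_NEAREST) for x in (a,b)]
cv2.imwrite('pics/cmp.png',np.hstack(out))
w=cv2.imread('pics/wlow.png')[160:300,180:330]; cv2.imwrite('pics/wcrop.png',cv2.resize(w,None,fx=4,fy=4,interpolation=cv2.INTER_NEAREST))
# hypothesised tip heights in side view
k=bot.calibration('side')
for dx in (0,.01):
  for z in (.064,.07,.08,.085): print(dx,z,proj(k,np.array([.513+dx,.0383,z])).round(1))
E
```

```text
0 0.064 [229.9 195.2]
0 0.07 [229.8 193.5]
0 0.08 [229.7 190.6]
0 0.085 [229.6 189.1]
0.01 0.064 [226.3 194.3]
0.01 0.07 [226.2 192.6]
0.01 0.08 [226.  189.7]
0.01 0.085 [225.9 188.2]
```

View pics/cmp.png

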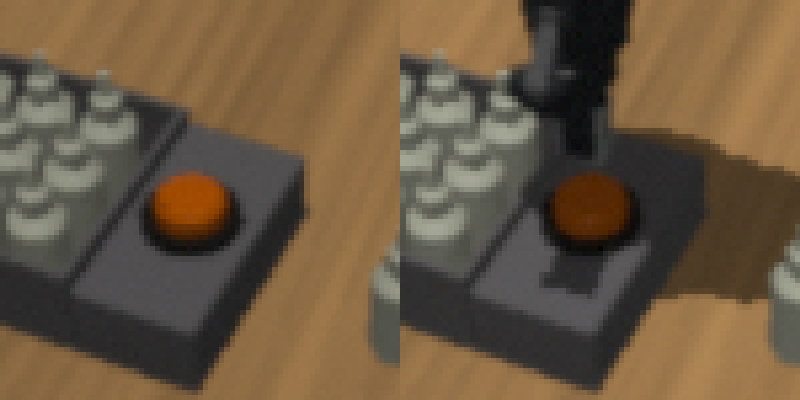

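View pics/wcrop.png

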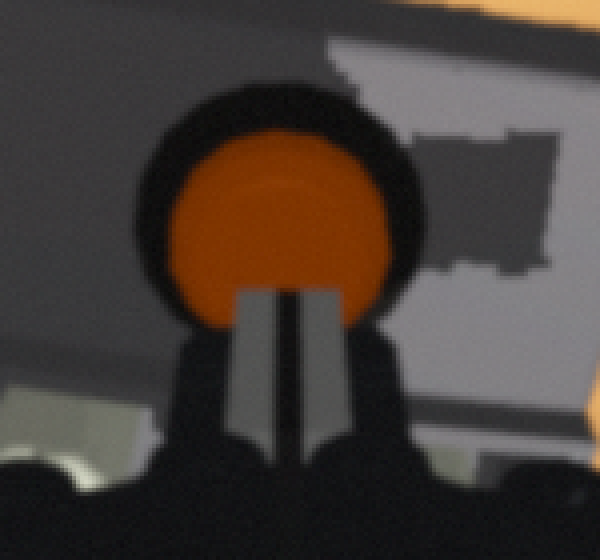

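The side view puts the tip near z = 0.08 while the TCP reads 0.0646. The real fingertip is about 15 mm above the reported TCP, and the button is still up. I'll do a slow force-guarded descent that goes deeper.

```bash
cat >> h.py <<'E'
def press2(bot,p,z0,z1,F=7.5,up=0.18):
    bot.move_linear([p[0],p[1],z0],speed=0.1)
    s=bot.move_linear([p[0],p[1],z1],speed=0.012,until_force=F)
    print('pressed',s,bot.read_position().round(4),bot.read_ft_force().round(2),bot.read_clock())
    bot.move_linear([p[0],p[1],up],speed=0.12)
    print('up',bot.read_ft_force().round(2),bot.read_clock())
E
python3 - <<'E'
from cell import bot
from h import *
press2(bot,(.5125,.0383),.052,.028); look(bot,'wb4')
im=bot.camera('side')[:,:,::-1]; cv2.imwrite('pics/side2.png',im)
a=cv2.imread('pics/side0.png')
cv2.imwrite('pics/cmp2.png',np.hstack([cv2.resize(x[160:235,195:270],(400,400),interpolation=cv2.INTER_NEAREST) for x in (a,im)]))
E
```

```text
pressed False [0.5125 0.0383 0.028 ] [-0.03  0.91  2.05] 13.45
up [ 0.16 -0.53 -0.03] 14.8667
[46.2 10.2] [ 35   0  24  24 434] [ 0.3318 -0.2071  0.06  ]
[130.6  53.8] [116  40  23  28 229] [ 0.3938 -0.0908  0.06  ]
[494.   95.5] [486  82  18  28 387] [0.3835 0.3225 0.06  ]
[250.7 175.1] [236 160  29  32 710] [0.5103 0.0373 0.06  ]
[454.7 201.9] [444 189  22  27 446] [0.5221 0.2882 0.06  ]
[ 11.7 203.1] [  3 191  19  25 341] [ 0.569  -0.2782  0.06  ]
```

View pics/cmp2.png

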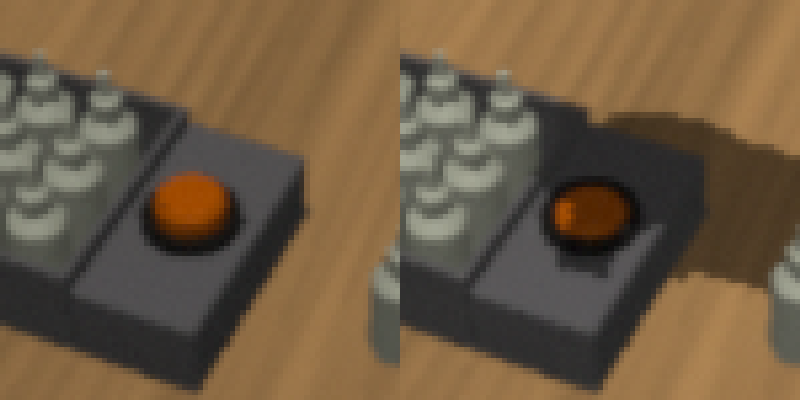

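The button went partly down without reaching the force stop. I'll press again, deeper, until it bottoms out.

```bash
python3 - <<'E'
from cell import bot
from h import *
press2(bot,(.5125,.0383),.034,.014,6.5); look(bot,'wb5')
im=bot.camera('side')[:,:,::-1]; cv2.imwrite('pics/side3.png',im)
a=cv2.imread('pics/side2.png')
cv2.imwrite('pics/cmp3.png',np.hstack([cv2.resize(x[160:235,195:270],(400,400),interpolation=cv2.INTER_NEAREST) for x in (a,im)]))
E
```

```text
pressed True [0.5125 0.0383 0.0246] [-1.05 -0.35  7.41] 17.4917
up [0.21 0.07 0.32] 18.9417
[46.2 10.2] [ 36   0  23  24 436] [ 0.3318 -0.2071  0.06  ]
[130.5  54.2] [116  40  23  28 236] [ 0.394  -0.0909  0.06  ]
[493.9  95.6] [486  82  17  29 384] [0.3835 0.3224 0.06  ]
[250.7 175.2] [237 162  27  28 590] [0.5104 0.0373 0.06  ]
[454.7 202. ] [444 189  22  28 450] [0.5221 0.2881 0.06  ]
[ 11.6 203.1] [  3 191  18  25 341] [ 0.569  -0.2784  0.06  ]
```

View pics/cmp3.png

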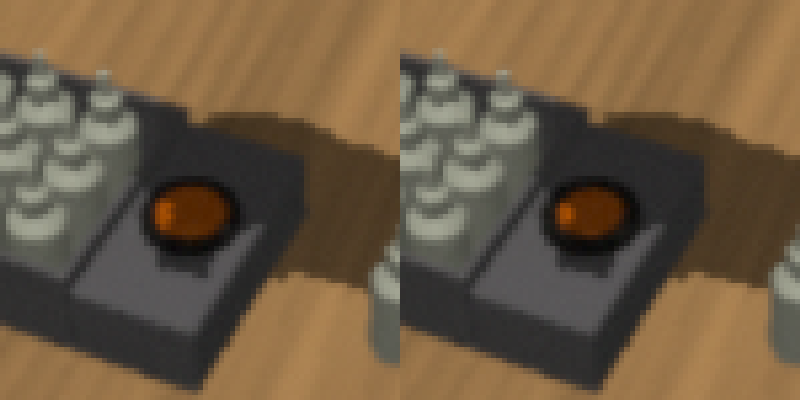

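View pics/wb5.png

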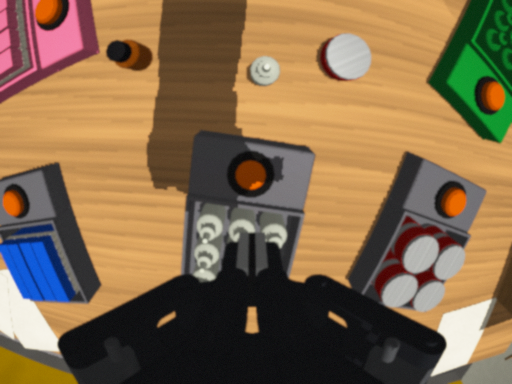

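The bottle button has bottomed out: 7.4 N at TCP z = 0.0246, so the tip offset is about 24 mm. The orange rim now sits at the collar. Next is the carton button.

```bash
python3 - <<'E'
from cell import bot
from h import *
p=B['c']; q=rot(ori(p),np.pi/2)
bot.move_pose([*p,.18],q); print(bot.read_position().round(4),bot.read_joint_positions().round(2),bot.read_clock())
look(bot,'wc')
E
```

```text
[ 0.5696 -0.2836  0.18  ] [-0.58  0.5   0.01  1.08 -0.   -0.12] 20.2833
[469.8  22.1] [461  10  19  25 364] [0.5124 0.025  0.06  ]
[251.6 176. ] [236 160  33  33 777] [ 0.5692 -0.2833  0.06  ]
```

View pics/wc.png

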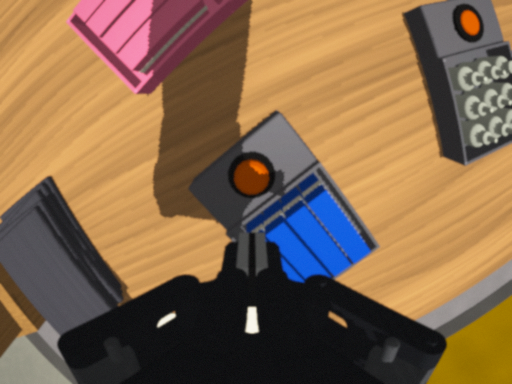

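The wrist view shows the grey tray of blue cartons, button at (252,176), which is x, y of about (0.569, -0.284). Pressing it now.

```bash
python3 - <<'E'
from cell import bot
from h import *
press2(bot,(.5693,-.284),.045,.016,6.5); look(bot,'wc2')
p=B['t']; q=rot(ori(p),np.pi/2)
im=bot.camera('side')[:,:,::-1]; a=cv2.imread('pics/side0.png')
cv2.imwrite('pics/cmp4.png',np.hstack([cv2.resize(x[95:170,190:290],(400,300),interpolation=cv2.INTER_NEAREST) for x in (a,im)]))
E
```

```text
pressed True [ 0.5693 -0.284   0.0248] [-1.28  0.63  7.11] 23.4167
up [ 0.38 -0.58 -0.54] 24.8667
[470.1  22.5] [461  10  19  26 366] [0.5123 0.0249 0.06  ]
[251.8 175.8] [238 162  28  28 586] [ 0.5679 -0.2829  0.06  ]
```

View pics/cmp4.png

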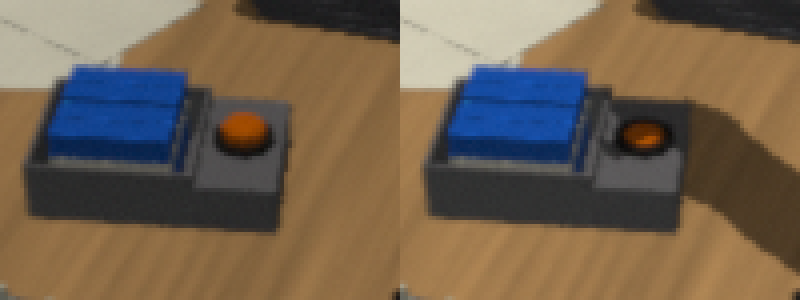

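View pics/wc2.png

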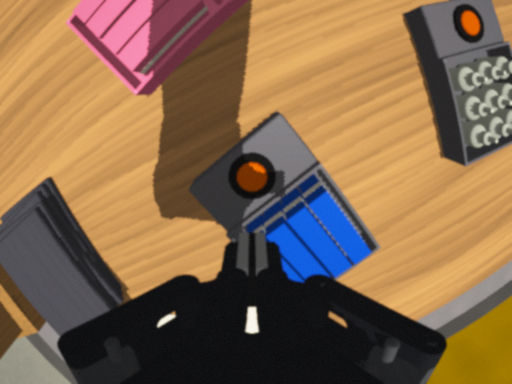

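The carton button is flush with its collar, the stop force was 7.1 N and the tray hasn't moved. Next are the tins.

```bash
python3 - <<'E'
from cell import bot
from h import *
p=B['t']; q=rot(ori(p),np.pi/2)
bot.move_pose([*p,.18],q); print(bot.read_position().round(4),bot.read_joint_positions().round(2),bot.read_clock())
look(bot,'wt')
E
```

```text
[0.5241 0.2916 0.18  ] [ 0.39  0.44 -0.1   1.04 -0.   -0.12] 27.0417
[60.4 62.7] [ 50  49  22  28 479] [0.511  0.0463 0.06  ]
[351.6  73.6] [336  56  35  36 490] [0.3849 0.3255 0.06  ]
[252.7 175.1] [237 159  34  35 772] [0.5226 0.292  0.06  ]
```

View pics/wt.png

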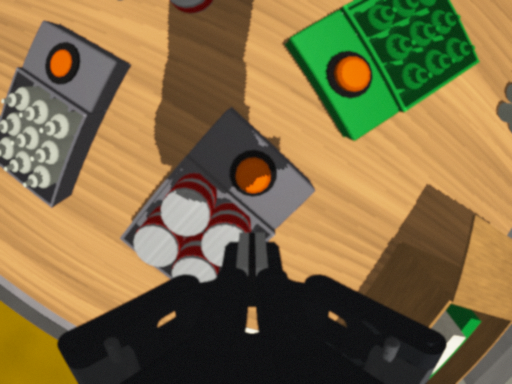

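The wrist view shows the grey tin tray, button at (253,175), which is x, y of about (0.523, 0.292). Pressing it now, then I'll retreat up and check everything.

```bash
python3 - <<'E'
from cell import bot
from h import *
press2(bot,(.523,.292),.045,.016,6.5,up=.2); look(bot,'wt2')
bot.goto_joints([1.173,0.326,-0.193,1.052,0,1.437]); print(bot.read_clock())
for c in ('side','top'):
    im=bot.camera(c)[:,:,::-1]; cv2.imwrite(f'pics/{c}9.png',im)
    a=cv2.imread(f'pics/{c}0.png'); 
    for b,s in blobs(im[:,:,::-1].copy()): print(c,b.round(1),s)
s=cv2.imread('pics/side9.png')[100:330,90:360]; cv2.imwrite('pics/s9c.png',cv2.resize(s,None,fx=2.5,fy=2.5))
t=np.vstack([cv2.imread(f'pics/top{i}.png')[90:270,95:415] for i in (0,9)]); cv2.imwrite('pics/t9c.png',cv2.resize(t,None,fx=1.6,fy=1.6))
E
```

```text
pressed True [0.5231 0.292  0.0247] [-1.75 -0.16  7.29] 30.175
up [-0.41 -0.08 -0.05] 31.7917
[69.  64.8] [ 59  52  21  27 442] [0.5111 0.0459 0.06  ]
[344.9  76.5] [330  60  33  34 441] [0.385  0.3256 0.06  ]
[251.1 170. ] [239 158  28  28 423] [0.5211 0.2904 0.06  ]
33.4833
side [250.5 128. ] [246 126  10   5  38]
side [321.5 154.6] [316 151  12   8  71]
side [230.3 199.2] [225 195  12   9  80]
side [179.6 280.5] [173 275  14  12 146]
side [237.3 314.8] [229 307  18  17 243]
top [367.2 157.6] [363 153  10  10  78]
top [165.5 169.1] [161 164  10  11  76]
top [254.5 174.8] [250 170  10  10  67]
top [149.7 218.1] [145 213  11  11  93]
top [342.  242.6] [337 237  12  12 101]
```

View pics/s9c.png

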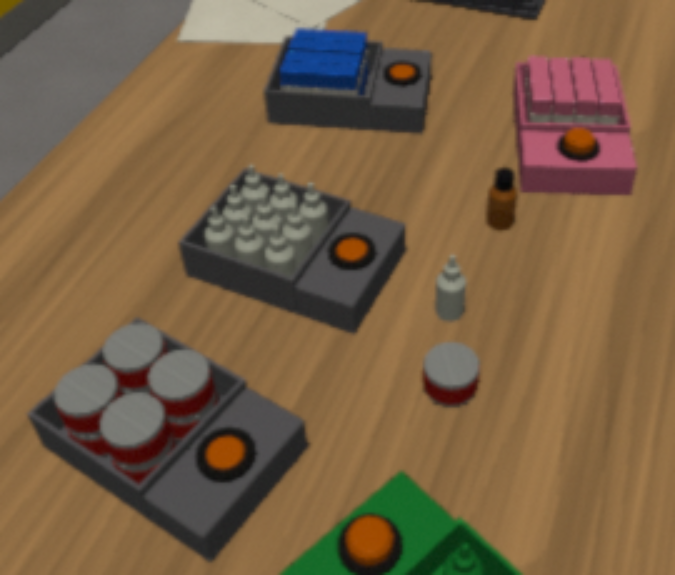

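View pics/t9c.png

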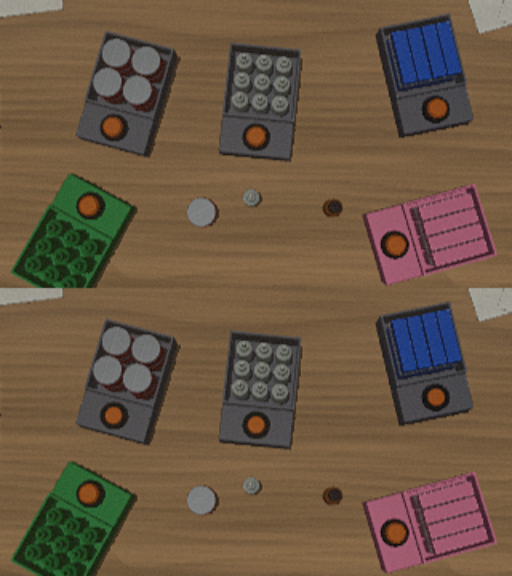

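All three buttons are flat in their collars, while the pink and green decoys' buttons still stand up. Trays and loose items haven't moved.

```bash
python3 -c "
from cell import bot
print(bot.read_clock(),bot.close_job())"
```

```text
the job is handed in; nothing more can be done
33.5833 None
```

I pressed the three check buttons with the shut fingertips in the required order: bottles, then cartons, then tins. I handed the job in at 33.6 s; no verdict was reported.

- **Force:** each final press stopped by force, reading 7.4 N for the bottles, 7.1 N for the cartons and 7.3 N for the tins. All three stopped at TCP z of about 0.025, which fits fully down.
- **Last pictures:** the side view shows all three orange tops flat in their collars. Trays, the two loose bottles and the loose tin look unmoved in the side and top views. The green and pink look-alikes were not touched.
- **Disagreement:** the real fingertip sat about 24 mm above the reported TCP. The first try on the bottle button therefore missed above it with no contact, and the second pressed it only part way. A third, deeper press bottomed it out before I went on to the cartons.

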